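# Press the basket bracket home in the corner of a freezer-drawer front

### The job

The left basket bracket has come off this freezer-drawer front, which lies face down on the counter, glue already on. Pick up the loose bracket, set it flat on the inner face with its flanged corner in the drawer front's far left corner, mirroring the bracket still fitted at the far right, and press it firmly against the far rim and the left rim at once, but without forcing it, as the plastic rims crack. Do not let go: finish while still holding it pressed there, and leave the other things on the counter alone.

Things in the scene. Friction and masses are not known exactly. Their poses are not given: they have to be found in the camera images.
- bracket: Loose white plastic basket bracket, about 70 g, standing on the counter. Foot 72 mm along x by 56 mm along y, 6 mm thick, its -x -y corner cut off. Flanges 12 mm high, 4 mm thick run along its whole +x and +y edges; their outer faces (x = +36, y = +28 mm) butt against the rims. A lug rises from its middle. Origin: on the underside, at the centre of the 72 x 56 mm foot. z is up.
- bracket_lug (a point): Point to grip: centre of the bracket's flat upright lug, 32 mm straight above the bracket's origin. The lug is 12 mm thick (bracket's y) and 44 mm long (x), solid up to 38 mm above the underside, then forked (16 mm gap) with two prongs up to 49 mm. Low ribs up to 12 mm high join it to the flanges, so keep fingertips above 14 mm.
- bracket_corner (a point): The flanged square corner of the loose bracket, at its underside: +36 mm along the bracket's x and +28 mm along its y from its origin. It belongs at the seam corner.
- drawer_front: White plastic freezer-drawer front, face down on a dark rubber mat, fixed. 198 x 408 mm over all; inner face 6 mm above the counter; rim 16 mm high, 4 mm thick all round. Origin: the seam corner (far left inner corner) on the inner face; from it the panel reaches 190 mm along -x and 400 mm along -y, z up. The bracket when home: same axes, its origin 36 mm along -x and 28 mm along -y from here.
- seam_corner (a point): The far left inner corner of the drawer front, on the inner face: same as the origin of drawer_front.
- inner_face: The flat inner face of the drawer front, 6 mm above the counter, on which the bracket's foot slides easily (friction about 0.3); a yellowish footprint shows where the old bracket sat, a bracket of the opposite hand is fitted far right, and a handle pocket 22 mm high rises at the middle of the near edge. Origin and axes as drawer_front.
- far_rim: The rim along the far long edge of the drawer front, 16 mm high above the inner face: its inner side is the plane x = 0 of drawer_front, along y. Same origin and axes as drawer_front.
- left_rim: The rim along the left short edge of the drawer front, 16 mm high above the inner face: its inner side is the plane y = 0 of drawer_front, along x. Same origin and axes as drawer_front.
- adhesive_bottle: Small white bottle standing upright beyond the work, 36 mm across, 105 mm high; origin at the centre of its underside. To be left alone.
- screwdriver: Screwdriver with a black handle lying on the counter at the left, 190 mm long along its x; origin at its middle, underside. To be left alone.
- cooker_knob: Aluminium cooker knob lying beyond the drawer front, 48 mm across, 26 mm high; origin at the centre of its underside. To be left alone.
- far_rim_middle (a point): Point on the far rim: the middle of its inner edge at the top, 200 mm along -y and 16 mm above the origin of drawer_front.
Mind the look-alikes: they are no part of the job. What is shaped like the bracket but green or turquoise is not meant.

How it is judged:
By the outcome, as a careful person would: the job done as asked, in the order asked, and still so for the second after the job is handed in, while the arm keeps its last pose, push and grip.
It also fails if it takes over 38 s, if anything falls off the work surface, if the arm or the gripper's body presses on something with over 40 N, if the wrist force passes 120 N, or if a joint passes its speed limit or range.

### The arm

A 6-joint arm with a two-finger parallel gripper is mounted at the origin on the work surface. World frame = base frame: x ahead of the robot, y to its left, z up, the work surface at z = 0. Lengths are in m, angles in rad, forces in N, time in s.
With the tool pointing down it reaches from about 0.25 to 0.85 m from the base axis. Payload 12.5 kg.
Tool frame: the origin (TCP) lies at the very end of the fingers, on their centre line; the grasp point (between the pads) lies 19 mm behind it; z points along the fingers, y is the line along which they close (so a half turn about z gives the same grasp; the last joint's range is limited). The gripper opens to 93 mm and grips with 3 to 60 N. Pads are 15 mm wide; open, the fingers measure 128 mm over their backs; the gripper's body (75 mm by 188 mm) begins 65 mm behind the grasp point.
Start: joints at [1.065, 0.351, 1.652, -0, 1.139, -0.085], TCP at [0.225, 0.502, 0.219] pointing down, gripper open.
Joint ranges: [-2.75, 2.75], [-0.79, 2.1], [0.01, 2.65], [-1.57, 4.71], [0.07, 3.14], [-2.87, 2.87]. Speed limits (rad/s): [2.22, 2.22, 2.79, 3.14, 3.14, 3.14].

### API

Orientations are given as a unit quaternion [x, y, z, w].
In Python, from rig import arm, optics gives the robot as it stands.
- The arm moves only by the tool drive_tool, never from a script. Its argument "series" is a list of rows, each an object of numbers: "wx", "wy", "wz": the turn, a rotation vector about the tool's x, y, z in rad; "x", "y", "z": the shift along the tool's x, y, z in mm; "grip": the opening in per cent of the stroke, from 0 (shut) to 100 (fully open). A call has 1 to 12 rows; each row shifts and turns the commanded pose from where the row before left it, along the tool's axes as they then stand; what a row does not reach is not made up. A row lasts 1/12 s, in which the tool goes at most 41.7 mm and 7.16 degrees, less where a joint would pass 70% of its speed; a pose out of reach is approached as far as the arm can. A call with a gripper value outside its range is refused whole. The fingers move at their own pace and stop on an object; the grip force is fixed at half the most. Time passes only in rows, so rows that do not move let the fingers close. It gives the time, the measured TCP pose, the force, the opening and the grip force at its end, in the units of the state.
- arm.get_state(): the state, without advancing time (a new reading comes with each control period).
- optics.grab_frame(name): name is "scene" or "top" or "wrist"; returns a dict with "pixels" (420x560x3 uint8, red, green, blue), "depth" (420x560 float32, m along the optical axis (not along the pixel's ray), 0 where there is no reading), "camera_matrix" (3x3 intrinsics, pixels), "k1" (the pictures are not rectified: a ray, as slopes to the right and down, at radius r is drawn at 1 + k1 r^2 times it, then the intrinsics apply), "R" (3x3) and "t" (3): a world point X has camera coordinates R X + t. Camera axes: x right, y down, z forward; pixel columns grow to the right and rows downward; lengths in m; the calibration is good to about 2 mm. A picture is of the moment at which its call begins.
- arm.close_job(): hands the job in; it is judged then, once.
The state is a dict: "t": time; "qpos": joint angles; "dq": joint speeds; "joint_efforts": joint torques, N m; "eef_pos": TCP position; "orientation": TCP orientation; "wrist_force": force on the tool from outside, world axes, zero at the start; "moment": the same for the moment, N m; "finger_gap": finger opening in m; "finger_force": force on a finger pad.
Only numpy, scipy, OpenCV 4.12 (cv2) and the standard library are available. Lean on these libraries where they do the work, as an engineer would, in place of code of your own. Each camera call takes 0.05 s, during which the arm holds its last target. There are 200 camera calls.

## Working session

There is one attempt and no reset: what is moved stays moved. The work goes in short steps, Python scripts to look and compute and a tool call to move; the robot and the scene stay as the last step left them, time stands still between calls to the robot, and variables do not carry over. Pictures are saved under pics/ and viewed, at most 10 in all, crops included, and the job is handed in when it is done.

Besides the shell and the picture viewer there is one more tool, called after "Emit:" as name(argument=value, ...) on one line, values as JSON. drive_tool: Moves the arm, as the interface text tells. Its arguments: {"type":"object","properties":{"series":{"type":"array","items":{"type":"object","properties":{"wx":{"type":"number"},"wy":{"type":"number"},"wz":{"type":"number"},"x":{"type":"number"},"y":{"type":"number"},"z":{"type":"number"},"grip":{"type":"number"}}}}},"required":["series"]}

```bash
mkdir -p pics; cat > h.py <<'E'
import numpy as np, cv2
from rig import arm, optics
def grab(n):
    f=optics.grab_frame(n); np.savez('%s.npz'%n,**f); return f
def load(n): return dict(np.load('%s.npz'%n))
def ray(f,u,v):
    K=f['camera_matrix']; k=float(f['k1']); d=np.array([(u-K[0,2])/K[0,0],(v-K[1,2])/K[1,1]]); s=d.copy()
    for _ in range(20): s=d/(1+k*(s@s))
    return np.array([s[0],s[1],1.])
def onplane(f,u,v,z):
    R=f['R'];t=f['t']; c=-R.T@t; r=R.T@ray(f,u,v); return c+r*(z-c[2])/r[2]
def proj(f,X):
    c=f['R']@np.array(X)+f['t']; s=c[:2]/c[2]; s=s*(1+float(f['k1'])*(s@s)); K=f['camera_matrix']; return K[0,0]*s[0]+K[0,2],K[1,1]*s[1]+K[1,2]
def bydepth(f,u,v):
    d=f['depth'][int(round(v)),int(round(u))]; return f['R'].T@(ray(f,u,v)*d-f['t'])
def save(f,name,crop=None,sc=1):
    im=cv2.cvtColor(f['pixels'],cv2.COLOR_RGB2BGR)
    if crop: a,b,c,d=crop; im=im[b:d,a:c]
    cv2.imwrite('pics/'+name,cv2.resize(im,None,fx=sc,fy=sc,interpolation=cv2.INTER_CUBIC))
E
python3 - <<'E'
from h import *
for n in('top','scene'):
    f=grab(n); save(f,n+'1.png',sc=1.4); print(n,-f['R'].T@f['t'],f['R'][2])
print(arm.get_state())
E
```

```text
top [0.41090787 0.13026194 1.09399308] [ 0.14427424 -0.01893265 -0.98935661]
scene [ 1.1748269  -0.27389864  0.67066587] [-0.62749651  0.42059721 -0.65524509]
{'t': 0.1, 'qpos': array([ 1.06542504e+00,  3.51147946e-01,  1.65237958e+00, -4.60452554e-05,
        1.13910652e+00, -8.46052725e-02]), 'dq': array([-0.00087509, -0.00052987, -0.00088323,  0.00010719,  0.0010541 ,
       -0.00164836]), 'joint_efforts': array([ 2.09322185e-03, -4.98021162e+01, -2.85697836e+01,  7.01170648e-02,
        2.38226907e-02, -5.62097603e-05]), 'eef_pos': array([0.22448609, 0.50174824, 0.2181667 ]), 'orientation': array([ 2.08825016e-01,  9.77952883e-01, -5.04285290e-04, -1.31379526e-04]), 'wrist_force': array([-0.20061805, -0.92099298,  0.20253655]), 'moment': array([0.05909178, 0.0164825 , 0.03356162]), 'finger_force': 0.0, 'finger_gap': 0.0932245569711948}
```

View pics/top1.png

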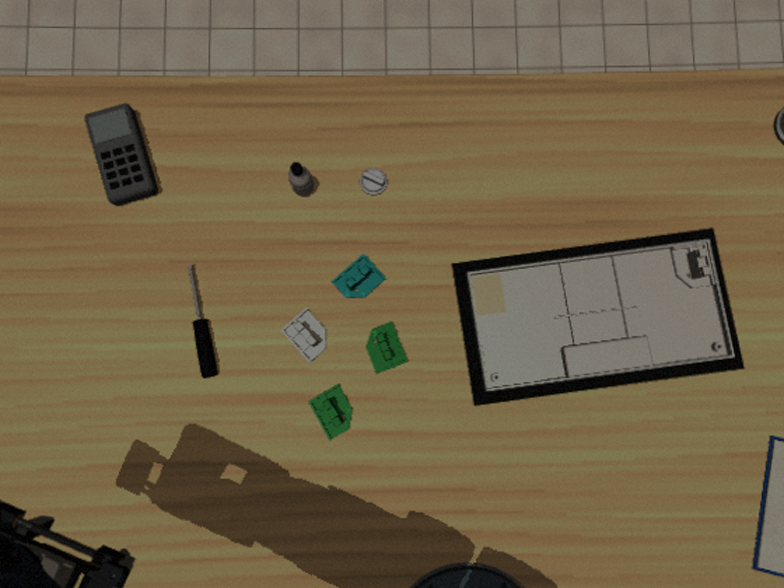

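View pics/scene1.png

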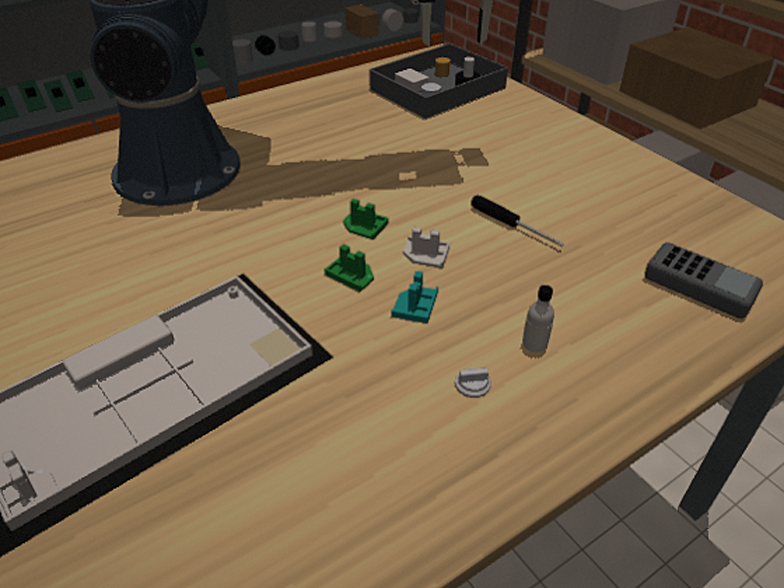

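The top picture (1.4x) shows four bracket-shaped things, in raw pixels: white (218,239), turquoise (257,197), green (276,248) and green (237,294). The white one is the bracket. The seam corner is near raw (336,196), with the yellow footprint beside it. I'll check both in close crops.

```bash
python3 - <<'E'
from h import *
f=load('top'); im=f['pixels']
a=cv2.resize(im[212:268,190:246],(392,392),interpolation=cv2.INTER_CUBIC)
b=cv2.resize(im[180:236,320:376],(392,392),interpolation=cv2.INTER_CUBIC)
cv2.imwrite('pics/crop2.png',cv2.cvtColor(np.hstack([a,b]),cv2.COLOR_RGB2BGR))
for u,v in((218,239),(336,196)): print(onplane(f,u,v,.006),bydepth(f,u,v))
E
```

```text
[0.49276821 0.25232193 0.006     ] [0.49032561 0.24867983 0.03846422]
[ 0.59014323 -0.02599712  0.006     ] [ 0.5900704  -0.02593362  0.00644208]
```

View pics/crop2.png

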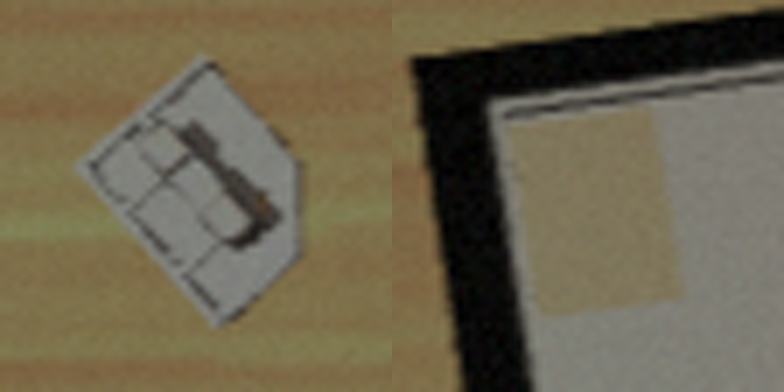

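The white piece has its flanged square corner at crop (80,165), its other corners at (208,57) and (220,325), and its cut corner on the right, so it's the right hand. The seam corner is at about crop (500,112) in the right half.

```bash
cat >> h.py <<'E'
from scipy.spatial.transform import Rotation as Ro
def tool(s=None):
    s=s or arm.get_state(); return s['eef_pos'],Ro.from_quat(s['orientation']).as_matrix()
E
python3 - <<'E'
from h import *
f=load('top'); P=lambda x,y,ox,oy,z:onplane(f,ox+x/7-.5+.07,oy+y/7-.5+.07,z)
C=P(80,165,190,212,.012);A=P(208,57,190,212,.012);B=P(220,325,190,212,.012)
print(C,A,B,np.linalg.norm(C-A),np.linalg.norm(C-B))
xd=C-B; print('yaw',np.degrees(np.arctan2(xd[1],xd[0])),'cy',np.degrees(np.arctan2(*(C-A)[1::-1])))
print('origin',(A+B)/2)
# drawer outer mat / rim lines
S=P(500-392,112,320,180,.006);print('seam',S)
r=onplane(f,680/1.4,246/1.4,.006);print(r)
p,R=tool();print(p,R, R.T@((A+B)/2-p)*1000)
w=grab('wrist');print('cam in tool',R.T@(-w['R'].T@w['t']-p), (R.T@w['R'].T).round(2))
E
```

```text
[0.5018879  0.29080106 0.012     ] [0.53711269 0.24879264 0.012     ] [0.44858253 0.24464836 0.012     ] 0.0548223808400154 0.07050910879853162
yaw 40.886575760315374 cy 129.9804152365396
origin [0.49284761 0.2467205  0.012     ]
seam [ 0.59120806 -0.02366169  0.006     ]
[ 0.63367133 -0.38212044  0.006     ]
[0.22448609 0.50174824 0.2181667 ] [[-9.12784191e-01  4.08441920e-01 -4.67580740e-04]
 [ 4.08442185e-01  9.12783717e-01 -9.31463843e-04]
 [ 4.63512053e-05 -1.04120517e-03 -9.99999457e-01]] [-349.12979432 -122.96041323  206.27866063]
cam in tool [ 0.08460459  0.00023012 -0.16745619] [[ 0.   -0.95 -0.3 ]
 [ 1.    0.   -0.  ]
 [ 0.   -0.3   0.95]]
```

Emit:
drive_tool(series=[{"x": -29.1, "y": -10.2}, {"x": -29.1, "y": -10.2}, {"x": -29.1, "y": -10.2}, {"x": -29.1, "y": -10.2}, {"x": -29.1, "y": -10.2}, {"x": -29.1, "y": -10.2}, {"x": -29.1, "y": -10.2}, {"x": -29.1, "y": -10.2}, {"x": -29.1, "y": -10.2}, {"x": -29.1, "y": -10.2}, {"x": -29.1, "y": -10.2}, {"x": -29.1, "y": -10.2}])

```text
validation failed for argument at $.se...
```

Emit:
drive_tool(series=[{"wz": -0.1134}, {"wz": -0.1134}, {"wz": -0.1134}, {"wz": -0.1134}, {"wz": -0.1134}, {"wz": -0.1134}, {"wz": -0.1134}, {"wz": -0.1134}, {"wz": -0.1134}, {"wz": -0.1134}, {}, {}])

```text
validation failed for argument at $.se...
```

```bash
python3 - <<'E'
from h import *
f=grab('wrist'); save(f,'w1.png',sc=1.4); p,R=tool(); print(p,R.round(3),arm.get_state()['qpos'])
E
```

```text
[0.22453138 0.5018609  0.21833491] [[-0.913  0.409 -0.   ]
 [ 0.409  0.913 -0.001]
 [ 0.    -0.001 -1.   ]] [ 1.06542243e+00  3.51009695e-01  1.65213634e+00  1.87803329e-05
  1.13912937e+00 -8.45634743e-02]
```

View pics/w1.png

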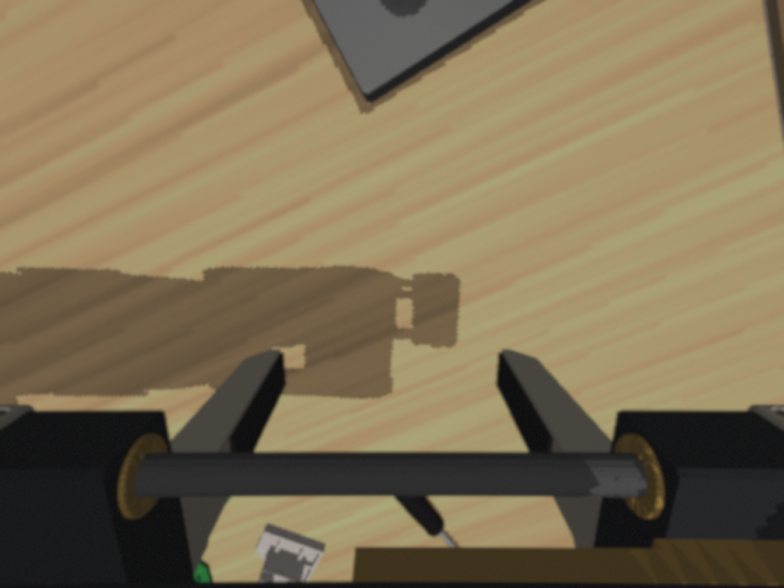

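The picture shows the arm still at its start pose, because both moves were refused. The rows probably need every field, so I'll try one full row.

Emit:
drive_tool(series=[{"wx": 0, "wy": 0, "wz": 0, "x": -29.1, "y": -10.2, "z": 0, "grip": 100}])

```text
t: 0.28
eef_pos: [0.2451, 0.4825, 0.2184]
orientation: [0.207, 0.978, 0.0, -0.0]
wrist_force: [0.1, -0.3, 0.9]
finger_gap: 0.093
finger_force: 0.0
```

Emit:
drive_tool(series=[{"wx": 0, "wy": 0, "wz": 0, "x": -29.1, "y": -10.2, "z": 0, "grip": 100}, {"wx": 0, "wy": 0, "wz": 0, "x": -29.1, "y": -10.2, "z": 0, "grip": 100}, {"wx": 0, "wy": 0, "wz": 0, "x": -29.1, "y": -10.2, "z": 0, "grip": 100}, {"wx": 0, "wy": 0, "wz": 0, "x": -29.1, "y": -10.2, "z": 0, "grip": 100}, {"wx": 0, "wy": 0, "wz": 0, "x": -29.1, "y": -10.2, "z": 0, "grip": 100}, {"wx": 0, "wy": 0, "wz": 0, "x": -29.1, "y": -10.2, "z": 0, "grip": 100}, {"wx": 0, "wy": 0, "wz": 0, "x": -29.1, "y": -10.2, "z": 0, "grip": 100}, {"wx": 0, "wy": 0, "wz": 0, "x": -29.1, "y": -10.2, "z": 0, "grip": 100}, {"wx": 0, "wy": 0, "wz": 0, "x": -29.1, "y": -10.2, "z": 0, "grip": 100}, {"wx": 0, "wy": 0, "wz": 0, "x": -29.1, "y": -10.2, "z": 0, "grip": 100}, {"wx": 0, "wy": 0, "wz": 0, "x": -29.1, "y": -10.2, "z": 0, "grip": 100}])

```text
t: 1.2
eef_pos: [0.4943, 0.2464, 0.2186]
orientation: [0.209, 0.978, -0.0, -0.0]
wrist_force: [-0.1, 0.3, 1.0]
finger_gap: 0.0925
finger_force: 0.0
```

Emit:
drive_tool(series=[{"wx": 0, "wy": 0, "wz": -0.1134, "x": 0, "y": 0, "z": 0, "grip": 100}, {"wx": 0, "wy": 0, "wz": -0.1134, "x": 0, "y": 0, "z": 0, "grip": 100}, {"wx": 0, "wy": 0, "wz": -0.1134, "x": 0, "y": 0, "z": 0, "grip": 100}, {"wx": 0, "wy": 0, "wz": -0.1134, "x": 0, "y": 0, "z": 0, "grip": 100}, {"wx": 0, "wy": 0, "wz": -0.1134, "x": 0, "y": 0, "z": 0, "grip": 100}, {"wx": 0, "wy": 0, "wz": -0.1134, "x": 0, "y": 0, "z": 0, "grip": 100}, {"wx": 0, "wy": 0, "wz": -0.1134, "x": 0, "y": 0, "z": 0, "grip": 100}, {"wx": 0, "wy": 0, "wz": -0.1134, "x": 0, "y": 0, "z": 0, "grip": 100}, {"wx": 0, "wy": 0, "wz": -0.1134, "x": 0, "y": 0, "z": 0, "grip": 100}, {"wx": 0, "wy": 0, "wz": -0.1134, "x": 0, "y": 0, "z": 0, "grip": 100}, {"wx": 0, "wy": 0, "wz": 0, "x": 0, "y": 0, "z": 0, "grip": 100}, {"wx": 0, "wy": 0, "wz": 0, "x": 0, "y": 0, "z": 0, "grip": 100}])

```text
t: 2.2
eef_pos: [0.4933, 0.2476, 0.2185]
orientation: [-0.347, 0.938, 0.0, -0.0]
wrist_force: [-0.5, 0.1, -0.5]
finger_gap: 0.0932
finger_force: 0.0
```

```bash
python3 - <<'E'
from h import *
f=grab('wrist'); save(f,'w2.png',sc=1.4); p,R=tool(); print(p,R.round(3),arm.get_state()['qpos'])
E
```

```text
[0.49331119 0.24762268 0.21854534] [[-0.759 -0.651 -0.   ]
 [-0.651  0.759 -0.   ]
 [ 0.     0.    -1.   ]] [ 3.80871783e-01  3.54494247e-01  1.64655793e+00 -1.03990931e-06
  1.14076511e+00 -1.89912531e+00]
```

View pics/w2.png

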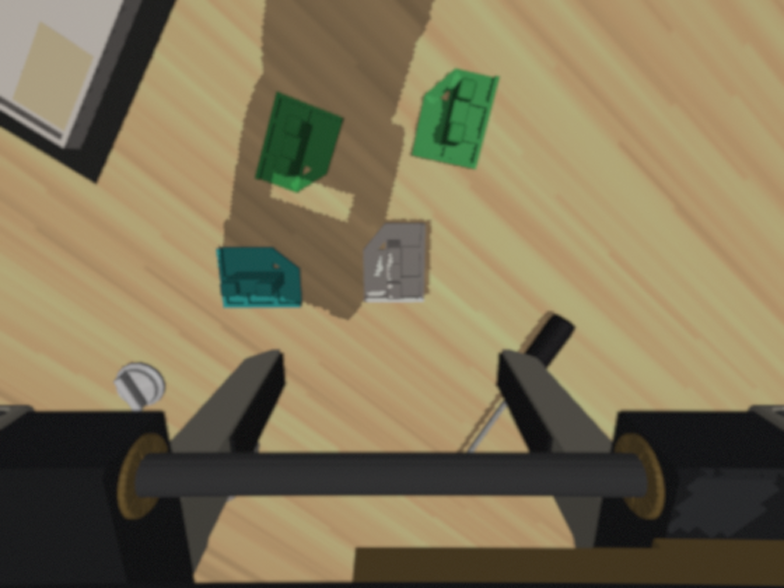

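The wrist view (1.4x) shows the white bracket almost square to the tool. Its flanged corner is at (428,300), with its other corners at (430,221) and (363,299).

```bash
python3 - <<'E'
from h import *
f=load('wrist'); p,R=tool()
P=lambda u,v,z:onplane(f,u/1.4,v/1.4,z)
C=P(428,302,.0);A=P(363,301,.0);B=P(430,222,.012);print(C,A,B)
# depth cloud in box
vv,uu=np.mgrid[140:225,240:320]
X=np.array([bydepth(f,u,v) for u,v in zip(uu.ravel(),vv.ravel())])
L=(X-p)@R*1000   # tool frame mm
z=X[:,2]*1000
rgb=f['pixels'][vv.ravel(),uu.ravel()].astype(int); sat=np.ptp(rgb,1)
for lo,hi in((3,9),(9,15),(25,60)):
    m=(z>lo)&(z<hi); q=L[m,:2]; print(lo,hi,m.sum(),np.percentile(q,[2,50,98],0).round(1).tolist())
m=(z>25); r=cv2.minAreaRect(L[m,:2].astype(np.float32)); print('lug',r, z[m].max())
m=(z>3.5)&(z<14); r=cv2.minAreaRect(L[m,:2].astype(np.float32)); print('foot',r)
for Q in(C,A,B): print(((Q-p)@R*1000).round(1))
E
```

```text
[0.49945241 0.30146137 0.        ] [0.53974831 0.25303016 0.        ] [0.44099289 0.24941294 0.012     ]
3 9 1497 [[-30.6, -32.4], [4.1, -4.5], [40.8, 26.3]]
9 15 440 [[-34.7, -21.7], [-13.0, 22.0], [34.4, 30.3]]
25 60 403 [[-19.6, -3.0], [1.3, 2.8], [22.9, 7.7]]
lug ((31.669540405273438, 2.349613666534424), (10.801690101623535, 104.89400482177734), 89.99211120605469) 385.99035273272045
foot ((-3.8682785034179688, -4.440299987792969), (103.56099700927734, 77.7000732421875), 10.628623962402344)
[-39.8  36.8 218.5]
[-38.8 -26.2 218.5]
[ 38.5  35.4 206.6]
```

Emit:
drive_tool(series=[{"wx": 0, "wy": 0, "wz": 0, "x": 1.3, "y": 2.3, "z": 0, "grip": 50}, {"wx": 0, "wy": 0, "wz": 0, "x": 0, "y": 0, "z": 24, "grip": 50}, {"wx": 0, "wy": 0, "wz": 0, "x": 0, "y": 0, "z": 24, "grip": 50}, {"wx": 0, "wy": 0, "wz": 0, "x": 0, "y": 0, "z": 24, "grip": 50}, {"wx": 0, "wy": 0, "wz": 0, "x": 0, "y": 0, "z": 24, "grip": 50}, {"wx": 0, "wy": 0, "wz": 0, "x": 0, "y": 0, "z": 24, "grip": 50}, {"wx": 0, "wy": 0, "wz": 0, "x": 0, "y": 0, "z": 24, "grip": 50}, {"wx": 0, "wy": 0, "wz": 0, "x": 0, "y": 0, "z": 20, "grip": 50}, {"wx": 0, "wy": 0, "wz": 0, "x": 0, "y": 0, "z": 16, "grip": 50}, {"wx": 0, "wy": 0, "wz": 0, "x": 0, "y": 0, "z": 12, "grip": 50}, {"wx": 0, "wy": 0, "wz": 0, "x": 0, "y": 0, "z": 8, "grip": 50}, {"wx": 0, "wy": 0, "wz": 0, "x": 0, "y": 0, "z": 0, "grip": 50}])

```text
t: 3.25
eef_pos: [0.4902, 0.2483, 0.0175]
orientation: [-0.349, 0.937, -0.0, -0.001]
wrist_force: [-0.7, -0.4, 0.0]
finger_gap: 0.0467
finger_force: 0.0
```

Emit:
drive_tool(series=[{"wx": 0, "wy": 0, "wz": 0, "x": 0, "y": 0, "z": 0, "grip": 0}, {"wx": 0, "wy": 0, "wz": 0, "x": 0, "y": 0, "z": 0, "grip": 0}, {"wx": 0, "wy": 0, "wz": 0, "x": 0, "y": 0, "z": 0, "grip": 0}, {"wx": 0, "wy": 0, "wz": 0, "x": 0, "y": 0, "z": 0, "grip": 0}, {"wx": 0, "wy": 0, "wz": 0, "x": 0, "y": 0, "z": 0, "grip": 0}, {"wx": 0, "wy": 0, "wz": 0, "x": 0, "y": 0, "z": 0, "grip": 0}, {"wx": 0, "wy": 0, "wz": 0, "x": 0, "y": 0, "z": 0, "grip": 0}, {"wx": 0, "wy": 0, "wz": 0, "x": 0, "y": 0, "z": 0, "grip": 0}])

```text
t: 3.92
eef_pos: [0.491, 0.2486, 0.019]
orientation: [-0.349, 0.937, 0.0, 0.0]
wrist_force: [-1.0, 0.1, 5.5]
finger_gap: 0.0121
finger_force: 30.0
```

Emit:
drive_tool(series=[{"wx": 0, "wy": 0, "wz": 0, "x": 0, "y": 0, "z": -10, "grip": 0}, {"wx": 0, "wy": 0, "wz": 0, "x": 0, "y": 0, "z": -20, "grip": 0}, {"wx": 0, "wy": 0, "wz": 0, "x": 0, "y": 0, "z": -25, "grip": 0}, {"wx": 0, "wy": 0, "wz": 0, "x": 0, "y": 0, "z": -25, "grip": 0}, {"wx": 0, "wy": 0, "wz": 0, "x": 0, "y": 0, "z": -20, "grip": 0}, {"wx": 0, "wy": 0, "wz": 0.1186, "x": 0, "y": 0, "z": 0, "grip": 0}, {"wx": 0, "wy": 0, "wz": 0.1186, "x": 0, "y": 0, "z": 0, "grip": 0}, {"wx": 0, "wy": 0, "wz": 0.1186, "x": 0, "y": 0, "z": 0, "grip": 0}, {"wx": 0, "wy": 0, "wz": 0.1186, "x": 0, "y": 0, "z": 0, "grip": 0}, {"wx": 0, "wy": 0, "wz": 0.1186, "x": 0, "y": 0, "z": 0, "grip": 0}, {"wx": 0, "wy": 0, "wz": 0, "x": 0, "y": 0, "z": 0, "grip": 0}])

```text
t: 4.83
eef_pos: [0.4908, 0.2485, 0.1191]
orientation: [-0.057, 0.998, 0.0, 0.0]
wrist_force: [1.0, -0.8, -0.9]
finger_gap: 0.012
finger_force: 30.0
```

```bash
python3 - <<'E'
from h import *
p,R=tool(); print(p,R.round(3)); print(R.T@(np.array([.5455,-.0727,p[2]])-p)*1000)
f=grab('wrist'); save(f,'w3.png',sc=1.2)
E
```

```text
[0.49081624 0.24851874 0.11912336] [[-0.993 -0.115  0.   ]
 [-0.115  0.993  0.   ]
 [-0.     0.    -1.   ]]
[-1.75439955e+01 -3.25367489e+02 -8.78883690e-03]
```

Emit:
drive_tool(series=[{"wx": 0, "wy": 0, "wz": 0, "x": -1.6, "y": -20, "z": 0, "grip": 0}, {"wx": 0, "wy": 0, "wz": 0, "x": -1.6, "y": -32, "z": 0, "grip": 0}, {"wx": 0, "wy": 0, "wz": 0, "x": -1.6, "y": -32, "z": 0, "grip": 0}, {"wx": 0, "wy": 0, "wz": 0, "x": -1.6, "y": -32, "z": 0, "grip": 0}, {"wx": 0, "wy": 0, "wz": 0, "x": -1.6, "y": -32, "z": 0, "grip": 0}, {"wx": 0, "wy": 0, "wz": 0, "x": -1.6, "y": -32, "z": 0, "grip": 0}, {"wx": 0, "wy": 0, "wz": 0, "x": -1.6, "y": -32, "z": 0, "grip": 0}, {"wx": 0, "wy": 0, "wz": 0, "x": -1.6, "y": -32, "z": 0, "grip": 0}, {"wx": 0, "wy": 0, "wz": 0, "x": -1.6, "y": -32, "z": 0, "grip": 0}, {"wx": 0, "wy": 0, "wz": 0, "x": -1.6, "y": -32, "z": 0, "grip": 0}, {"wx": 0, "wy": 0, "wz": 0, "x": -1.6, "y": -17, "z": 0, "grip": 0}, {"wx": 0, "wy": 0, "wz": 0, "x": 0, "y": 0, "z": 0, "grip": 0}])

```text
t: 5.88
eef_pos: [0.5478, -0.075, 0.1189]
orientation: [-0.061, 0.998, -0.0, 0.0]
wrist_force: [-0.7, 0.1, -0.7]
finger_gap: 0.0119
finger_force: 30.0
```

```bash
python3 - <<'E'
from h import *
p,R=tool(); print(p,R.round(3))
f=grab('wrist'); save(f,'w4.png',sc=1.4); grab('top'); grab('scene')
E
```

```text
[ 0.54784312 -0.07503391  0.11891307] [[-0.993 -0.121  0.001]
 [-0.121  0.993 -0.001]
 [-0.001 -0.001 -1.   ]]
```

View pics/w4.png

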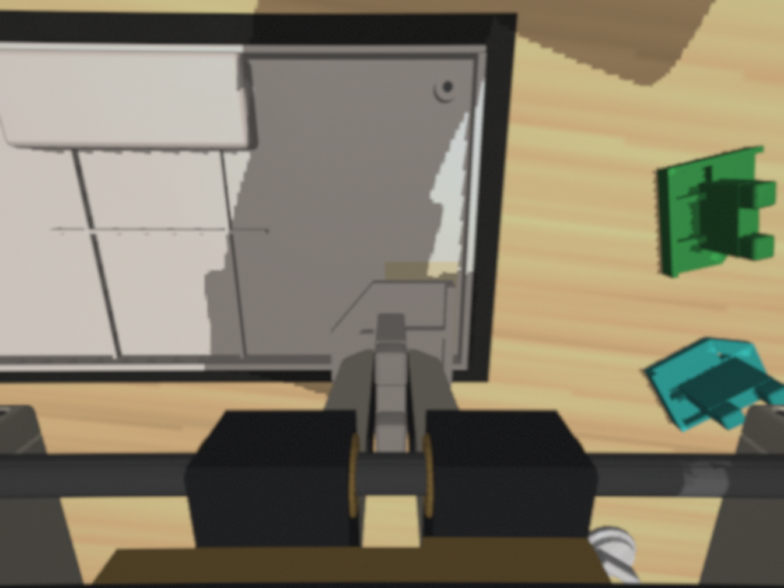

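The wrist view (1.4x) shows the held bracket level and square over the footprint. The left rim runs from (487,48) to (463,370), and the far rim runs along v≈365. I'll measure the rims from depth (rim tops at z = 22 mm).

```bash
python3 - <<'E'
from h import *
p,R=tool()
def cloud(f):
    H,W=f['depth'].shape; K=f['camera_matrix']; vv,uu=np.mgrid[0:H,0:W]
    s=cv2.undistortPoints(np.stack([uu,vv],-1).reshape(-1,1,2).astype(float),K,np.array([float(f['k1']),0,0,0])).reshape(-1,2)
    d=f['depth'].reshape(-1,1); X=(np.hstack([s,np.ones((len(s),1))])*d-f['t'])@f['R']; return X[d[:,0]>0]
yaw=np.radians(6.8); D=np.array([[np.cos(yaw),-np.sin(yaw),0],[np.sin(yaw),np.cos(yaw),0],[0,0,1]]); S=np.array([.591,-.024,.006])
for n in('wrist','top'):
    L=(cloud(load(n))-S)@D*1000   # rough drawer frame mm
    face=(L[:,0]>-150)&(L[:,0]<-90)&(L[:,1]<-40)&(L[:,1]>-130)&(abs(L[:,2])<8)
    print(n,'face z',np.median(L[face,2]) if face.sum() else None)
    for nm,a,b,lo,hi in(('left',1,0,-170,-75),('far',0,1,-330,-110)):
        m=(abs(L[:,a])<14)&(L[:,b]>lo)&(L[:,b]<hi)&(L[:,2]>11)&(L[:,2]<21)
        if m.sum()<20: print(nm,m.sum()); continue
        k=np.polyfit(L[m,b],L[m,a],1); print(nm,m.sum(),'slope deg',np.degrees(np.arctan(k[0])),'at0',k[1],'z',np.median(L[m,2]),np.percentile(L[m,a]-np.polyval(k,L[m,b]),[5,95]))
E
```

```text
wrist face z 1.48238856433963
left 712 slope deg -0.34602649230474275 at0 3.222823828298203 z 17.069634475645504 [-1.87475618  2.21436099]
far 1393 slope deg -0.2266152546863816 at0 -2.8463368960030424 z 16.846549784062326 [-1.52092425  2.47325553]
top face z 0.8564857544530566
left 89 slope deg 2.341801035885413 at0 8.754322120067695 z 15.914799351924156 [-2.48280276  2.62570961]
far 36 slope deg -0.9197896171803425 at0 -4.418398848319802 z 15.819019406395075 [-1.8158353   2.09174885]
```

Emit:
drive_tool(series=[{"wx": 0, "wy": 0, "wz": 0, "x": 0, "y": 0, "z": 12, "grip": 0}, {"wx": 0, "wy": 0, "wz": 0, "x": 0, "y": 0, "z": 18, "grip": 0}, {"wx": 0, "wy": 0, "wz": 0, "x": 0, "y": 0, "z": 18, "grip": 0}, {"wx": 0, "wy": 0, "wz": 0, "x": 0, "y": 0, "z": 16, "grip": 0}, {"wx": 0, "wy": 0, "wz": 0, "x": 0, "y": 0, "z": 12, "grip": 0}, {"wx": 0, "wy": 0, "wz": 0, "x": 0, "y": 0, "z": 8, "grip": 0}, {"wx": 0, "wy": 0, "wz": 0, "x": 0, "y": 0, "z": 4, "grip": 0}, {"wx": 0, "wy": 0, "wz": 0, "x": 0, "y": 0, "z": 0, "grip": 0}, {"wx": 0, "wy": 0, "wz": 0, "x": 0, "y": 0, "z": 0, "grip": 0}])

```text
t: 6.78
eef_pos: [0.5476, -0.0719, 0.031]
orientation: [-0.06, 0.998, -0.0, 0.0]
wrist_force: [0.0, -0.2, 0.0]
finger_gap: 0.0113
finger_force: 30.0
```

Emit:
drive_tool(series=[{"wx": 0, "wy": 0, "wz": 0, "x": 0, "y": 0, "z": 2, "grip": 0}, {"wx": 0, "wy": 0, "wz": 0, "x": 0, "y": 0, "z": 1, "grip": 0}, {"wx": 0, "wy": 0, "wz": 0, "x": 0, "y": 0, "z": 0, "grip": 0}])

```text
t: 7.03
eef_pos: [0.5475, -0.0721, 0.0279]
orientation: [-0.06, 0.998, -0.0, 0.0]
wrist_force: [-0.2, -0.6, -1.0]
finger_gap: 0.0116
finger_force: 30.0
```

Emit:
drive_tool(series=[{"wx": 0, "wy": 0, "wz": 0, "x": 0, "y": 0, "z": 1, "grip": 0}, {"wx": 0, "wy": 0, "wz": 0, "x": 0, "y": 0, "z": 1, "grip": 0}, {"wx": 0, "wy": 0, "wz": 0, "x": 0, "y": 0, "z": 0, "grip": 0}])

```text
t: 7.28
eef_pos: [0.5473, -0.072, 0.0255]
orientation: [-0.06, 0.998, 0.0, -0.0]
wrist_force: [-0.6, -0.1, -0.4]
finger_gap: 0.0116
finger_force: 30.0
```

Emit:
drive_tool(series=[{"wx": 0, "wy": 0, "wz": 0, "x": 0, "y": 0, "z": 0.5, "grip": 0}, {"wx": 0, "wy": 0, "wz": 0, "x": 0, "y": 0, "z": 0.5, "grip": 0}, {"wx": 0, "wy": 0, "wz": 0, "x": 0, "y": 0, "z": 0, "grip": 0}])

```text
t: 7.53
eef_pos: [0.5474, -0.0721, 0.025]
orientation: [-0.06, 0.998, -0.0, 0.0]
wrist_force: [-1.8, -0.4, 5.3]
finger_gap: 0.0119
finger_force: 30.0
```

Down on the face at 5 N. Next I'll slide toward the left rim (tool +y).

Emit:
drive_tool(series=[{"wx": 0, "wy": 0, "wz": 0, "x": 0, "y": 3, "z": 0, "grip": 0}, {"wx": 0, "wy": 0, "wz": 0, "x": 0, "y": 3, "z": 0, "grip": 0}, {"wx": 0, "wy": 0, "wz": 0, "x": 0, "y": 3, "z": 0, "grip": 0}, {"wx": 0, "wy": 0, "wz": 0, "x": 0, "y": 2, "z": 0, "grip": 0}, {"wx": 0, "wy": 0, "wz": 0, "x": 0, "y": 1, "z": 0, "grip": 0}, {"wx": 0, "wy": 0, "wz": 0, "x": 0, "y": 0, "z": 0, "grip": 0}])

```text
t: 8.03
eef_pos: [0.5462, -0.0597, 0.025]
orientation: [-0.06, 0.998, -0.0, 0.0]
wrist_force: [-0.3, 1.0, 6.4]
finger_gap: 0.0115
finger_force: 30.0
```

Emit:
drive_tool(series=[{"wx": 0, "wy": 0, "wz": 0, "x": 0, "y": 1, "z": 0, "grip": 0}, {"wx": 0, "wy": 0, "wz": 0, "x": 0, "y": 1, "z": 0, "grip": 0}, {"wx": 0, "wy": 0, "wz": 0, "x": 0, "y": 0, "z": 0, "grip": 0}])

```text
t: 8.28
eef_pos: [0.546, -0.0578, 0.025]
orientation: [-0.06, 0.998, -0.0, 0.0]
wrist_force: [0.5, 0.5, 5.3]
finger_gap: 0.0119
finger_force: 30.0
```

Emit:
drive_tool(series=[{"wx": 0, "wy": 0, "wz": 0, "x": 0, "y": 0.7, "z": 0, "grip": 0}, {"wx": 0, "wy": 0, "wz": 0, "x": 0, "y": 0.7, "z": 0, "grip": 0}, {"wx": 0, "wy": 0, "wz": 0, "x": 0, "y": 0, "z": 0, "grip": 0}])

```text
t: 8.53
eef_pos: [0.5459, -0.0565, 0.025]
orientation: [-0.06, 0.998, -0.0, 0.0]
wrist_force: [0.1, -1.8, 4.7]
finger_gap: 0.012
finger_force: 30.0
```

Emit:
drive_tool(series=[{"wx": 0, "wy": 0, "wz": 0, "x": 0, "y": 0.7, "z": 0, "grip": 0}, {"wx": 0, "wy": 0, "wz": 0, "x": 0, "y": 0.5, "z": 0, "grip": 0}, {"wx": 0, "wy": 0, "wz": 0, "x": 0, "y": 0, "z": 0, "grip": 0}])

```text
t: 8.78
eef_pos: [0.5457, -0.0553, 0.025]
orientation: [-0.06, 0.998, -0.0, 0.0]
wrist_force: [0.1, -0.9, 4.9]
finger_gap: 0.012
finger_force: 30.0
```

Emit:
drive_tool(series=[{"wx": 0, "wy": 0, "wz": 0, "x": 0, "y": 0.5, "z": 0, "grip": 0}, {"wx": 0, "wy": 0, "wz": 0, "x": 0, "y": 0.5, "z": 0, "grip": 0}, {"wx": 0, "wy": 0, "wz": 0, "x": 0, "y": 0, "z": 0, "grip": 0}])

```text
t: 9.03
eef_pos: [0.5457, -0.0548, 0.025]
orientation: [-0.06, 0.998, -0.001, 0.001]
wrist_force: [-0.5, -5.2, 4.8]
finger_gap: 0.0118
finger_force: 30.0
```

Emit:
drive_tool(series=[{"wx": 0, "wy": 0, "wz": 0, "x": 0, "y": 0.5, "z": 0, "grip": 0}, {"wx": 0, "wy": 0, "wz": 0, "x": 0, "y": 0.5, "z": 0, "grip": 0}, {"wx": 0, "wy": 0, "wz": 0, "x": 0, "y": 0, "z": 0, "grip": 0}])

```text
t: 9.28
eef_pos: [0.5457, -0.0547, 0.0251]
orientation: [-0.06, 0.998, -0.001, 0.001]
wrist_force: [-0.1, -12.5, 5.0]
finger_gap: 0.0116
finger_force: 30.0
```

Left rim contact at 12 N. I'll ease that slightly and slide toward the far rim (tool −x).

Emit:
drive_tool(series=[{"wx": 0, "wy": 0, "wz": 0, "x": -1, "y": -0.5, "z": 0, "grip": 0}, {"wx": 0, "wy": 0, "wz": 0, "x": -1.5, "y": 0, "z": 0, "grip": 0}, {"wx": 0, "wy": 0, "wz": 0, "x": -1.5, "y": 0, "z": 0, "grip": 0}, {"wx": 0, "wy": 0, "wz": 0, "x": -1, "y": 0, "z": 0, "grip": 0}, {"wx": 0, "wy": 0, "wz": 0, "x": 0, "y": 0, "z": 0, "grip": 0}])

```text
t: 9.7
eef_pos: [0.5501, -0.0543, 0.025]
orientation: [-0.06, 0.998, -0.001, -0.0]
wrist_force: [-3.5, -9.8, 7.6]
finger_gap: 0.0118
finger_force: 30.0
```

Emit:
drive_tool(series=[{"wx": 0, "wy": 0, "wz": 0, "x": -0.7, "y": 0, "z": 0, "grip": 0}, {"wx": 0, "wy": 0, "wz": 0, "x": -0.7, "y": 0, "z": 0, "grip": 0}, {"wx": 0, "wy": 0, "wz": 0, "x": 0, "y": 0, "z": 0, "grip": 0}])

```text
t: 9.95
eef_pos: [0.5513, -0.0541, 0.025]
orientation: [-0.06, 0.998, -0.001, -0.0]
wrist_force: [-3.3, -9.1, 8.2]
finger_gap: 0.012
finger_force: 30.0
```

Emit:
drive_tool(series=[{"wx": 0, "wy": 0, "wz": 0, "x": -0.7, "y": 0, "z": 0, "grip": 0}, {"wx": 0, "wy": 0, "wz": 0, "x": -0.7, "y": 0, "z": 0, "grip": 0}, {"wx": 0, "wy": 0, "wz": 0, "x": 0, "y": 0, "z": 0, "grip": 0}])

```text
t: 10.2
eef_pos: [0.5527, -0.0539, 0.025]
orientation: [-0.06, 0.998, -0.001, -0.0]
wrist_force: [-4.6, -9.1, 8.1]
finger_gap: 0.0116
finger_force: 30.0
```

Emit:
drive_tool(series=[{"wx": 0, "wy": 0, "wz": 0, "x": -0.5, "y": 0, "z": 0, "grip": 0}, {"wx": 0, "wy": 0, "wz": 0, "x": -0.5, "y": 0, "z": 0, "grip": 0}, {"wx": 0, "wy": 0, "wz": 0, "x": 0, "y": 0, "z": 0, "grip": 0}])

```text
t: 10.45
eef_pos: [0.5537, -0.0538, 0.025]
orientation: [-0.06, 0.998, -0.001, -0.0]
wrist_force: [-4.6, -9.2, 8.1]
finger_gap: 0.012
finger_force: 30.0
```

Emit:
drive_tool(series=[{"wx": 0, "wy": 0, "wz": 0, "x": -0.5, "y": 0, "z": 0, "grip": 0}, {"wx": 0, "wy": 0, "wz": 0, "x": -0.5, "y": 0, "z": 0, "grip": 0}, {"wx": 0, "wy": 0, "wz": 0, "x": 0, "y": 0, "z": 0, "grip": 0}])

```text
t: 10.7
eef_pos: [0.5544, -0.0537, 0.025]
orientation: [-0.06, 0.998, -0.001, -0.001]
wrist_force: [-5.1, -9.5, 9.8]
finger_gap: 0.0117
finger_force: 30.0
```

Emit:
drive_tool(series=[{"wx": 0, "wy": 0, "wz": 0, "x": -0.5, "y": 0, "z": 0, "grip": 0}, {"wx": 0, "wy": 0, "wz": 0, "x": -0.5, "y": 0, "z": 0, "grip": 0}, {"wx": 0, "wy": 0, "wz": 0, "x": 0, "y": 0, "z": 0, "grip": 0}])

```text
t: 10.95
eef_pos: [0.5544, -0.0537, 0.0249]
orientation: [-0.06, 0.998, -0.001, -0.002]
wrist_force: [-10.4, -12.1, 14.8]
finger_gap: 0.012
finger_force: 30.0
```

Emit:
drive_tool(series=[{"wx": 0, "wy": 0, "wz": 0, "x": -0.5, "y": 0.3, "z": 0, "grip": 0}, {"wx": 0, "wy": 0, "wz": 0, "x": -0.3, "y": 0.2, "z": 0, "grip": 0}, {"wx": 0, "wy": 0, "wz": 0, "x": 0, "y": 0, "z": 0, "grip": 0}, {"wx": 0, "wy": 0, "wz": 0, "x": 0, "y": 0, "z": 0, "grip": 0}])

```text
t: 11.28
eef_pos: [0.5545, -0.0537, 0.025]
orientation: [-0.061, 0.998, -0.001, -0.002]
wrist_force: [-16.0, -15.8, 16.9]
finger_gap: 0.0121
finger_force: 30.0
```

```bash
python3 - <<'E'
from h import *
s=arm.get_state(); p,R=tool(s); print(p,s['wrist_force'],s['moment'],Ro.from_matrix(R).as_quat())
f=grab('wrist'); t=grab('top'); g=grab('scene')
a=cv2.resize(f['pixels'][140:300,200:400],(400,320)); b=cv2.resize(g['pixels'][210:330,100:250],(400,320)); c=cv2.resize(t['pixels'][160:256,310:430],(400,320))
cv2.imwrite('pics/fin.png',cv2.cvtColor(np.vstack([np.hstack([a,b])]),cv2.COLOR_RGB2BGR))
E
```

```text
[ 0.55448357 -0.05369167  0.02497099] [-16.01748498 -15.79290465  16.89859899] [-2.8504846   2.51552034  0.00686204] [-6.05237893e-02  9.98163314e-01 -9.21829148e-04 -2.45335075e-03]
```

View pics/fin.png

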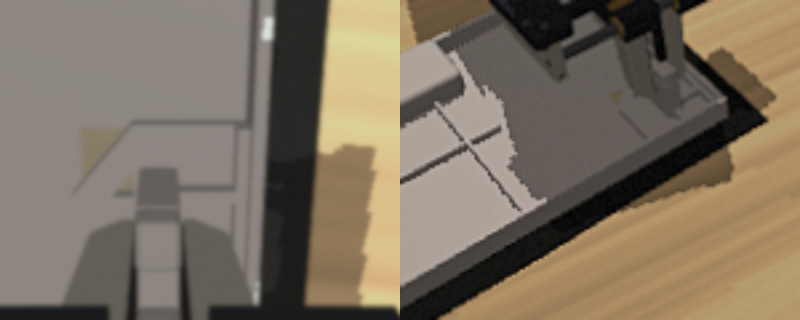

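The left crop shows the bracket flush against the left rim, with yellow footprint visible only at its cut corner (82–130,128–190). The right crop shows it seated in the far left corner. The push is about 16 N on each rim and the yaw moment is near zero, so it sits square.

```bash
python3 -c "
from rig import arm
print(arm.close_job())"
```

```text
the job is handed in; nothing more can be done
None
```

I handed the job in with the bracket flat in the far left corner, still gripped and pressed at about 16 N against both the far rim and the left rim; the hand-in returned no verdict.

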